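# Index the tilted carving turret to the next cup

## Task

Pull the carving station's front guard all the way down, then turn the tilted turret (it has a square knob for this) until the tall plain cup has clicked into place at the cutter, and push the guard fully shut again. Do not push on the cups on the turret, and leave everything else on the bench where it is.

Things in the scene. Friction and masses are not known exactly. Their poses are not given: they have to be found in the camera images.
- station: the carving station, a fixed wooden base 390 x 280 x 20 mm with a motor at its far end. Origin: on the table, straight below the centre of the turret plate's top; x points away from its front, z up. The turret plate's top centre is 105 mm above the origin; the turret's axis leans 30 deg from vertical towards the front (axis direction -0.5, 0, 0.866 in this frame)
- turret (a joint): angle of the round plywood turret plate (230 mm diameter, 16 mm thick) about its leaning axis, growing counter-clockwise seen from its cup side; clicks softly into a spring detent every 1.571 rad (0, 1.571, ...), which catches within about 0.08 rad either side; breaking out of a detent takes about 0.25 N m; turns without end. The tall cup is at the cutter at 1.571
- knob (a point): centre of the square wooden knob block, 40 x 40 x 40 mm, on a 28 mm steel post on the turret's axis, 75 mm above the plate's top along the axis. At joint turret = 0 two of its sides face the station's left and right (station y); it turns with the turret
- tall_cup: plain pale wooden cup blank fixed on the turret plate, 50 mm diameter, 90 mm tall, the only tall one; origin at the centre of its foot on the plate, 85 mm from the turret's axis; z is its own axis
- work_point (a point): fixed point on the uphill (far) side of the turret, in front of the cutter bit: where the foot centre of the cup being carved must be
- guard (a joint): angle of the plywood guard flap (240 mm wide, 12 mm thick) along the station's front edge, hinged at its bottom edge: 0 = shut (it then leans 15 deg from upright towards the turret), grows as its top swings towards the robot; 1.35 = fully down (62 deg past upright) on its stop; a stiff hinge keeps it where it is left
- guard_bar (a point): middle of the guard's grab bar: a round steel bar, 12 mm diameter, 110 mm long, parallel to the hinge, 125 mm from the hinge axis, on two 12 mm legs; between bar and panel is an open window 39 mm high and 98 mm wide
- guard_hinge (a point): middle of the guard's hinge axis (along the station's y), 75 mm above the table, 165 mm in front of the station's origin
- cup_a: banded wooden cup, fixed on the turret plate 85 mm from the axis, 50 mm diameter, 60 mm tall, at 0.0 rad (at the cutter when joint turret = 0) when joint turret = 0; origin at its foot centre
- cup_b: banded wooden cup, fixed on the turret plate 85 mm from the axis, 50 mm diameter, 60 mm tall, at 1.571 rad (left) when joint turret = 0; origin at its foot centre
- cup_c: banded wooden cup, fixed on the turret plate 85 mm from the axis, 50 mm diameter, 60 mm tall, at 3.142 rad (front) when joint turret = 0; origin at its foot centre
- cup_left: loose hollow wooden cup, 60 mm diameter, 100 mm tall, left of the station; bystander; origin at its underside
- cup_right: loose hollow wooden cup, 64 mm diameter, 85 mm tall, right of the station; bystander; origin at its underside
- disc_stack: pile of wooden discs, 110 mm diameter, 80 mm tall; bystander; origin at its underside
- bowl: wooden bowl, 160 mm across, 50 mm tall; bystander; origin at its underside
- log: upright log offcut, 100 mm diameter, 110 mm tall; bystander; origin at its underside
- mallet: mallet lying on the table; bystander; origin at its underside
- brush: brush lying on the table, right front of the station; bystander; origin at its underside

How it is judged:
On the way, in this order (a step that is already met when the one before it is completed fails the run):
1. the guard is pulled right down (value of joint guard above 1.2 rad), for 0.2 s.
2. with the guard down, the tall cup is clicked in at the cutter and the turret is still (distance between tall_cup and work_point below 0.008 m and value of joint guard above 1 rad and velocity of joint turret between -0.1 and 0.1 rad/s), for 0.3 s.
At the end, for the whole second after the job is handed in: the guard is shut (within 0.08 rad), the tall cup's foot is within 8 mm of the work point, in its detent and at rest, and each loose bystander is within 30 mm of where it stood (value of joint guard below 0.08 rad and distance between tall_cup and work_point below 0.008 m and velocity of joint turret between -0.1 and 0.1 rad/s and velocity of joint guard between -0.1 and 0.1 rad/s and distance of each of cup_left, cup_right, disc_stack, bowl, log, mallet, brush from where it was at the start of the episode below 0.03 m); the robot touches nothing.
It fails at once if the robot presses on a cup on the turret (more than 3 N) (contact force between any of tall_cup, cup_a, cup_b, cup_c and the fingers above 3 N or contact force between any of tall_cup, cup_a, cup_b, cup_c and the arm above 3 N).
It fails at once if a loose bystander is displaced by more than 30 mm or tipped over (distance of any of cup_left, cup_right, disc_stack, bowl, log, mallet, brush from where it was at the start of the episode above 0.03 m or angle between any of cup_left, cup_right, disc_stack, bowl, log's own z axis and vertical above 0.5 rad).
It also fails if it takes over 72 s, if anything falls off the work surface, if the arm or the gripper's body presses on something with over 40 N, if the wrist force passes 120 N, or if a joint passes its speed limit or range.

## Robot

A 6-joint arm with a two-finger parallel gripper is mounted at the origin on the work surface. World frame = base frame: x ahead of the robot, y to its left, z up, the work surface at z = 0. Lengths are in m, angles in rad, forces in N, time in s.
With the tool pointing down it reaches from about 0.225 to 0.875 m from the base axis. Payload 3.4 kg.
Tool frame: the origin (TCP) lies where the fingers leave the gripper's body, on its centre line; the fingertips stand 73 mm ahead of it and the grasp point (between the pads) lies 54 mm ahead of it (manip.pinch_z is the distance from the TCP to the grasp point, in m); z points along the fingers, y is the line along which they close (so a half turn about z gives the same grasp; the last joint's range is limited). The gripper opens to 85 mm and grips with 20 to 120 N. Pads are 22 mm wide; open, the fingers measure 114 mm over their backs; the gripper's body (76 mm by 85 mm) begins 54 mm behind the grasp point. The pads swing forward as they close: fully open they stand 13 mm farther back than shut.
Start: joints at [-1.465, 0.276, 1.505, -0, 1.361, -0.121], TCP at [0.129, -0.56, 0.304] pointing down, gripper open.
Joint ranges: [-2.89, 2.89], [-0.75, 2.08], [0.22, 2.7], [-1.18, 4.32], [0.11, 2.71], [-2.7, 2.7]. Speed limits (rad/s): [2.57, 2.57, 3.14, 3.14, 3.14, 3.14].

## Interface

Orientations are given as a unit quaternion [w, x, y, z].
In Python, from rig import readout, imaging, manip gives the robot as it stands. The module is installed in compiled form; this text tells all that it offers.
- The arm moves only by the tool servo_tool, never from a script. Its argument "moves" is a list of rows, each an object with "dp": the shift along the tool's x, y, z in units of 0.2 m (1.0 is 0.2 m), a list of three; "delta_rot": the turn, a rotation vector about the tool's x, y, z in units of 0.1 rad (1.0 is 0.1 rad), a list of three; "fingers": the opening, from 0 (shut) to 1 (fully open). In form: [{"dp": [dx, dy, dz], "delta_rot": [wx, wy, wz], "fingers": fingers}, ...]. A call has 1 to 5 rows; each row shifts and turns the commanded pose from where the row before left it, along the tool's axes as they then stand; what a row does not reach is not made up. A row lasts 1/10 s, in which the tool goes at most 50 mm and 8.59 degrees, less where a joint would pass 70% of its speed; a pose out of reach is approached as far as the arm can. A call with a number of a shift or a turn outside -1 to 1 is refused whole. A call with a gripper value outside its range is refused whole. The fingers move at their own pace and stop on an object; "force" is the grip in N (left out, the last holds). Time passes only in rows, so rows that do not move let the fingers close. It gives the time, the measured TCP pose, the force, the opening and the grip force at its end, in the units of the state.
- readout.get_state(): the state, without advancing time (a new reading comes with each control period).
- imaging.get_image(name): name is "scene" or "top"; returns (picture, depth): 420x560x3 uint8, red, green, blue; 420x560 float32, m along the optical axis (not along the pixel's ray), 0 where there is no reading.
- imaging.calibration(name): a dict with "intrinsics" (3x3 intrinsics, pixels), "dist" ([k1, k2, p1, p2, k3] as OpenCV has them; the pictures are not rectified), "R" (3x3) and "t" (3): a world point X has camera coordinates R X + t. Camera axes: x right, y down, z forward; pixel columns grow to the right and rows downward; lengths in m; the calibration is good to about 2 mm. A picture is of the moment at which its call begins. calibration takes no time and is no camera call.
- manip.sign_off(): hands the job in; it is judged then, once.
The state is a dict: "clock": time; "qpos": joint angles; "qd": joint speeds; "effort": joint torques, N m; "position": TCP position; "ee_rot": TCP orientation; "contact_force": force on the tool from outside, world axes, zero at the start; "moment": the same for the moment, N m; "width": finger opening in m; "gripper_force": force on a finger pad.
Only numpy, scipy, OpenCV 4.12 (cv2) and the standard library are available. Lean on these libraries where they do the work, as an engineer would, in place of code of your own. Each camera call takes 0.05 s, during which the arm holds its last target. There are 200 camera calls.

## Working session

There is one attempt and no reset: what is moved stays moved. The work goes in short steps, Python scripts to look and compute and a tool call to move; the robot and the scene stay as the last step left them, time stands still between calls to the robot, and variables do not carry over. Pictures are saved under pics/ and viewed, at most 10 in all, crops included, and the job is handed in when it is done.

Besides the shell and the picture viewer there is one more tool, called after "Call:" as a command line: name --argument value ..., lists and objects as JSON in quotes. servo_tool: Moves the arm, as the interface text tells. Its arguments: {"type":"object","properties":{"moves":{"type":"array"},"force":{"type":"number"}},"required":["moves"]}

```bash
mkdir -p pics
python3 - <<'E'
from rig import readout, imaging, manip
import cv2,numpy as np
for n in("scene","top"):
    im,d=imaging.get_image(n); cv2.imwrite(f"pics/{n}0.png",im[:,:,::-1]); np.save(f"pics/{n}0.npy",d)
    c=imaging.calibration(n); print(n,c, -c["R"].T@c["t"])
print(readout.get_state())
E
```

```text
scene {'intrinsics': array([[431.46715007,   0.        , 283.13998544],
       [  0.        , 431.46715007, 211.22079348],
       [  0.        ,   0.        ,   1.        ]]), 'dist': array([0.01576588, 0.        , 0.        , 0.        , 0.        ]), 'R': array([[ 0.26010245,  0.965573  , -0.00393558],
       [ 0.72439349, -0.19782611, -0.66039299],
       [-0.6384362 ,  0.16891892, -0.75090986]]), 't': array([-0.16421898, -0.30666008,  1.79779621])} [ 1.41263451 -0.20578176  1.14682043]
top {'intrinsics': array([[409.18784975,   0.        , 276.12166247],
       [  0.        , 409.18784975, 209.63789668],
       [  0.        ,   0.        ,   1.        ]]), 'dist': array([-0.01333223,  0.        ,  0.        ,  0.        ,  0.        ]), 'R': array([[-0.01013284, -0.99994501, -0.00270413],
       [-0.99025407,  0.01041021, -0.13888303],
       [ 0.13890355,  0.0012705 , -0.9903051 ]]), 't': array([0.03686185, 0.53261764, 1.34600681])} [0.34083519 0.02960506 1.40702864]
{'clock': 0.1, 'qpos': array([-1.46498447e+00,  2.76566911e-01,  1.50598684e+00,  9.83230867e-06,
        1.36068282e+00, -1.20998999e-01]), 'qd': array([-0.00125812, -0.00340789, -0.00328619, -0.00048958,  0.00048373,
        0.00115568]), 'effort': array([ 1.65179656e-03, -4.17698872e+01, -2.46404725e+01, -1.80509278e-04,
        5.81931658e-03,  1.71625658e-05]), 'position': array([ 0.12926369, -0.55994133,  0.3031139 ]), 'ee_rot': array([-8.21899424e-04,  9.93576274e-01,  1.13161442e-01,  1.10486007e-05]), 'contact_force': array([0.12107371, 0.92655378, 0.08365834]), 'moment': array([0.02778506, 0.00655651, 0.00507422]), 'gripper_force': 0.0, 'width': 0.08567821604502597}
```

View pics/scene0.png

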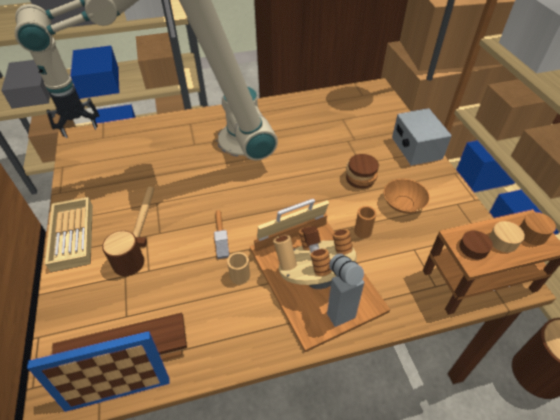

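View pics/top0.png

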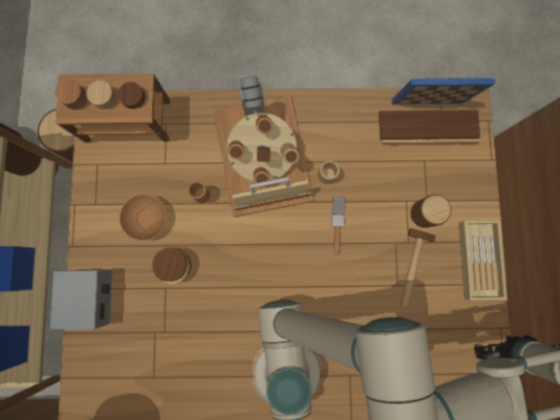

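Scene: the station is at about (300,250), with its front guard and bar at (297,210) facing the robot. Top: base corners near (217,112), (292,98), (312,203), (236,214), knob at (264,153), bar from (250,186) to (288,182). I'll enlarge both.

Run:
```python
import cv2
a=cv2.imread("pics/top0.png")[65:225,180:340]; b=cv2.imread("pics/scene0.png")[190:350,230:400]
a=cv2.resize(a,(600,600),interpolation=cv2.INTER_CUBIC); b=cv2.resize(b,(638,600),interpolation=cv2.INTER_CUBIC)
cv2.imwrite("pics/topc.png",a);cv2.imwrite("pics/scenec.png",b)
```

```text
(no output)
```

View pics/topc.png

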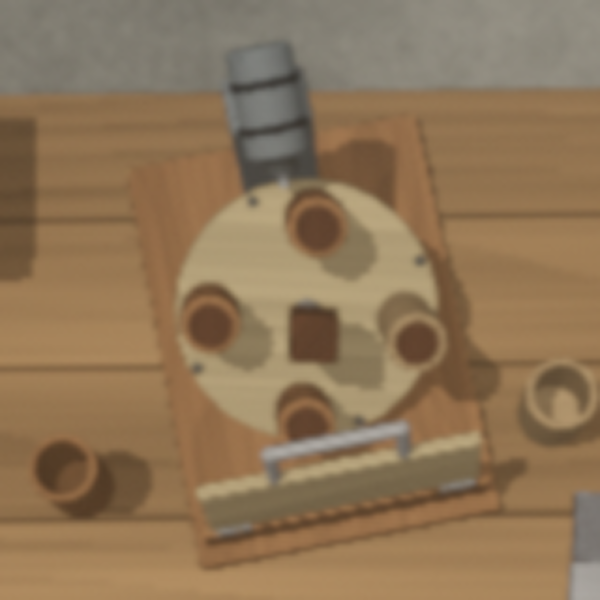

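View pics/scenec.png

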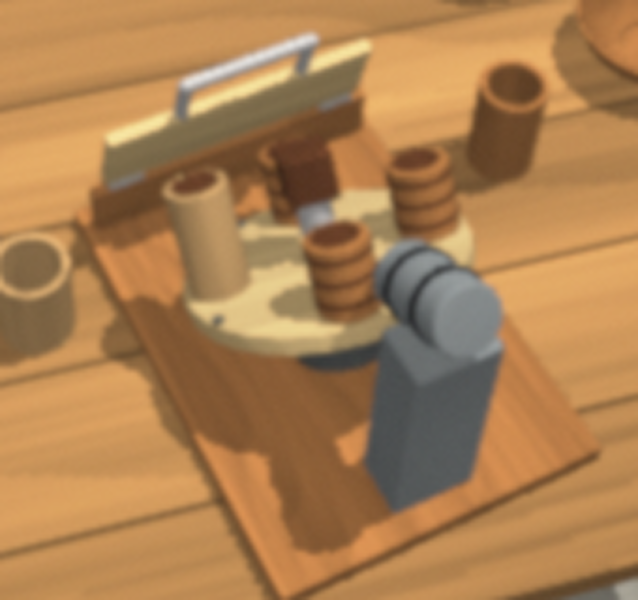

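Crops: the tall cup is on the station's right (scene crop 197,184), with cup_a near the cutter, and the knob looks turned relative to the base. I'll fit the station pose, turret angle and guard angle to these points.

```bash
cat > fit.py <<'E'
import numpy as np,cv2
from rig import imaging
from scipy.optimize import least_squares
from scipy.spatial.transform import Rotation as R
A=np.array([-.5,0,.866])
def world(P,s):  # station->world
    c,n=np.cos(s[2]),np.sin(s[2]); P=np.atleast_2d(P)
    return np.c_[s[0]+c*P[:,0]-n*P[:,1], s[1]+n*P[:,0]+c*P[:,1], P[:,2]]
def onplate(r,ang,h):  # turret-plate polar point at station frame
    u=np.array([.866,0,.5]); v=np.array([0,1,0.])
    return np.array([0,0,.105])+r*(np.cos(ang)*u+np.sin(ang)*v)+h*A
def bar(g,y=0,r=.125,off=0): # guard angle g
    a=.2618-g; d=np.array([np.sin(a),0,np.cos(a)])
    return np.array([-.165,0,.075])+r*d+np.array([0,y,0])
def proj(n,P):
    c=CAL[n]; return cv2.projectPoints(P,cv2.Rodrigues(c["R"])[0],c["t"],c["intrinsics"],c["dist"])[0][:,0]
CAL={n:imaging.calibration(n) for n in("scene","top")}
E
python3 - <<'E'
from fit import *
h=np.pi/2
def pts(q):
    x,y,yaw,th,g,x0=q; s=(x,y,yaw)
    kn=lambda k:onplate(.0283,th+k,.095)
    bc=lambda i,j:np.array([x0+.39*i,.14*j,.02])
    T=[bc(1,-1),bc(1,1),bc(0,-1),onplate(.085,th,.06),onplate(.085,th+h,.06),onplate(.085,th+2*h,.06),onplate(.085,th+3*h,.09),
       kn(h/2),kn(-h/2),kn(-1.5*h),kn(1.5*h),bar(g,.055),bar(g,-.055)]
    S=[bc(1,-1),bc(1,1),onplate(.085,th,.06),onplate(.085,th+h,.06),onplate(.085,th+3*h,.09),bar(g,-.055),bar(g,.055)]
    return proj("top",world(np.array(T),s)),proj("scene",world(np.array(S),s))
mt=np.array([(417,117),(132,178),(500,507),(317,225),(211,322),(305,420),(417,341),(290,308),(338,308),(338,360),(290,360),(268,457),(405,430)],float)
ms=np.array([(285,598),(600,455),(337,236),(419,161),(197,184),(183,84),(313,42)],float)
mt=(mt+.5)/3.75-.5+[180,65]; ms=(ms+.5)/3.75-.5+[230,190]
f=lambda q:np.r_[(pts(q)[0]-mt).ravel(),(pts(q)[1]-ms).ravel()]
r=least_squares(f,[.6,.05,.17,-.2,0,-.19],loss="soft_l1")
print(r.x.round(4)); print(f(r.x).reshape(-1,2).round(1))
s=r.x[:3]
for n,P in dict(origin=[0,0,0],bar=bar(r.x[4]),bardown=bar(1.35),hinge=bar(0,0,0),knob=onplate(0,0,.075)).items(): print(n,world(P,s).round(4))
E
```

```text
[ 0.7312  0.0764  0.1825 -0.2388  0.0589 -0.1937]
[[ 0.1 -1.4]
 [-1.2 -3.2]
 [ 0.3  0.5]
 [ 0.4 -0.3]
 [-0.1 -0.4]
 [ 0.4  0.7]
 [-0.  -0.6]
 [ 0.5  0.6]
 [ 0.8  1.2]
 [-0.1  0.1]
 [-0.2 -0.5]
 [ 0.2 -0.7]
 [-0.5 -0.4]
 [-1.1 -0.3]
 [ 0.8 -2.4]
 [ 0.2  0. ]
 [-0.1  0.1]
 [ 0.1  0.1]
 [ 1.  -0.5]
 [-0.5 -1.3]]
origin [[0.7312 0.0764 0.    ]]
bar [[0.5937 0.051  0.1974]]
bardown [[0.4601 0.0264 0.133 ]]
hinge [[0.569  0.0465 0.075 ]]
knob [[0.6944 0.0696 0.17  ]]
```

Good fit: turret is at about -0.24, the guard is shut and the bar is near (0.594, 0.051, 0.197). First I turn the tool so its closing axis lies along station x, lifting slightly.

Call:
servo_tool --moves '[{"dp": [0, 0, -0.1], "delta_rot": [0, 0, -1], "fingers": 0.5}, {"dp": [0, 0, -0.1], "delta_rot": [0, 0, -1], "fingers": 0.5}, {"dp": [0, 0, 0], "delta_rot": [0, 0, -1], "fingers": 0.5}, {"dp": [0, 0, 0], "delta_rot": [0, 0, -1], "fingers": 0.5}, {"dp": [0, 0, 0], "delta_rot": [0, 0, -1], "fingers": 0.5}]'

```text
clock: 0.6
position: [0.1293, -0.5601, 0.3436]
ee_rot: [-0.0, 0.934, 0.357, 0.0]
contact_force: [-0.7, -0.2, 0.3]
width: 0.0427
gripper_force: 0.0
```

Call:
servo_tool --moves '[{"dp": [0, 0, 0], "delta_rot": [0, 0, -1], "fingers": 0.5}, {"dp": [0, 0, 0], "delta_rot": [0, 0, -1], "fingers": 0.5}, {"dp": [0, 0, 0], "delta_rot": [0, 0, -1], "fingers": 0.5}, {"dp": [0, 0, 0], "delta_rot": [0, 0, -1], "fingers": 0.5}, {"dp": [0, 0, 0], "delta_rot": [0, 0, -1], "fingers": 0.5}]'

```text
clock: 1.1
position: [0.1293, -0.5601, 0.3434]
ee_rot: [-0.0, 0.817, 0.577, 0.0]
contact_force: [0.2, 1.0, -0.7]
width: 0.0426
gripper_force: 0.0
```

Call:
servo_tool --moves '[{"dp": [0, 0, 0], "delta_rot": [0, 0, -1], "fingers": 0.5}, {"dp": [0, 0, 0], "delta_rot": [0, 0, -1], "fingers": 0.5}, {"dp": [0, 0, 0], "delta_rot": [0, 0, -1], "fingers": 0.5}, {"dp": [0, 0, 0], "delta_rot": [0, 0, -1], "fingers": 0.5}, {"dp": [0, 0, 0], "delta_rot": [0, 0, -1], "fingers": 0.5}]'

```text
clock: 1.6
position: [0.1293, -0.56, 0.3434]
ee_rot: [-0.0, 0.648, 0.761, 0.0]
contact_force: [0.4, 0.2, -0.4]
width: 0.0425
gripper_force: 0.0
```

```bash
cat >> fit.py <<'E'
S=(.7312,.0764,.1825)
def pose(zdir,ydir,grasp,depth=.054):
    """TCP pose in world: zdir,ydir in station frame, grasp point in station frame"""
    Q=R.from_euler('z',S[2]); z=np.array(zdir,float);z/=np.linalg.norm(z); y=np.array(ydir,float); y-=z*(y@z); y/=np.linalg.norm(y)
    M=Q.as_matrix()@np.c_[np.cross(y,z),y,z]
    return world(grasp,S)[0]-depth*M[:,2], R.from_matrix(M)
def togo(p,rot):
    from rig import readout
    s=readout.get_state(); q=s["ee_rot"]; r=R.from_quat([*q[1:],q[0]])
    print("t",round(s["clock"],2),"pos",s["position"].round(4),"q",s["qpos"].round(3),"w",round(s["width"],4),"gf",round(s["gripper_force"],1),"F",s["contact_force"].round(1))
    print("world d",(p-s["position"]).round(4)," dp units",(r.inv().apply(p-s["position"])/.2).round(3)," rot units",((r.inv()*rot).as_rotvec()/.1).round(3))
E
python3 - <<'E'
from fit import *
togo(*pose([0,0,-1],[1,0,0],bar(.03)+[0,0,.06]))
togo(*pose([0,0,-1],[-1,0,0],bar(.03)+[0,0,.06]))
E
```

```text
t 1.6 pos [ 0.1293 -0.56    0.3434] q [-1.465  0.257  1.434  0.     1.452 -1.625] w 0.0425 gf 0.0 F [ 0.4  0.2 -0.4]
world d [ 0.4679  0.6117 -0.0327]  dp units [2.646 2.797 0.167]  rot units [ 0.001 -0.011 -0.224]
t 1.6 pos [ 0.1293 -0.56    0.3434] q [-1.465  0.257  1.434  0.     1.452 -1.625] w 0.0425 gf 0.0 F [ 0.4  0.2 -0.4]
world d [ 0.4679  0.6117 -0.0327]  dp units [2.646 2.797 0.167]  rot units [-1.8000e-02 -2.0000e-03  3.1192e+01]
```

Call:
servo_tool --moves '[{"dp": [0.13, 0.14, 0], "delta_rot": [0, 0, 0], "fingers": 0.5}, {"dp": [0.13, 0.14, 0], "delta_rot": [0, 0, 0], "fingers": 0.5}, {"dp": [0.13, 0.14, 0], "delta_rot": [0, 0, 0], "fingers": 0.5}, {"dp": [0.13, 0.14, 0], "delta_rot": [0, 0, 0], "fingers": 0.5}, {"dp": [0.13, 0.14, 0], "delta_rot": [0, 0, 0], "fingers": 0.5}]'

```text
clock: 2.1
position: [0.248, -0.4086, 0.3435]
ee_rot: [-0.0, 0.65, 0.76, 0.0]
contact_force: [0.6, -0.5, 0.3]
width: 0.043
gripper_force: 0.0
```

Call:
servo_tool --moves '[{"dp": [0.13, 0.14, 0], "delta_rot": [0, 0, 0], "fingers": 0.5}, {"dp": [0.13, 0.14, 0], "delta_rot": [0, 0, 0], "fingers": 0.5}, {"dp": [0.13, 0.14, 0], "delta_rot": [0, 0, 0], "fingers": 0.5}, {"dp": [0.13, 0.14, 0], "delta_rot": [0, 0, 0], "fingers": 0.5}, {"dp": [0.13, 0.14, 0], "delta_rot": [0, 0, 0], "fingers": 0.5}]'

```text
clock: 2.6
position: [0.366, -0.2584, 0.3436]
ee_rot: [-0.0, 0.65, 0.76, -0.0]
contact_force: [0.5, -0.7, -0.0]
width: 0.0427
gripper_force: 0.0
```

Call:
servo_tool --moves '[{"dp": [0.13, 0.14, 0], "delta_rot": [0, 0, 0], "fingers": 0.5}, {"dp": [0.13, 0.14, 0], "delta_rot": [0, 0, 0], "fingers": 0.5}, {"dp": [0.13, 0.14, 0], "delta_rot": [0, 0, 0], "fingers": 0.5}, {"dp": [0.13, 0.14, 0], "delta_rot": [0, 0, 0], "fingers": 0.5}, {"dp": [0.13, 0.14, 0], "delta_rot": [0, 0, 0], "fingers": 0.5}]'

```text
clock: 3.1
position: [0.4842, -0.1083, 0.3436]
ee_rot: [-0.0, 0.65, 0.76, -0.0]
contact_force: [0.8, -0.6, -0.5]
width: 0.0429
gripper_force: 0.0
```

Run:
```python
from fit import *
togo(*pose([0,0,-1],[1,0,0],bar(.03)+[0,0,.06]))
```

```text
t 3.1 pos [ 0.4842 -0.1083  0.3436] q [-0.36   0.135  1.592 -0.     1.415 -0.516] w 0.0429 gf 0.0 F [ 0.8 -0.6 -0.5]
world d [ 0.113   0.1599 -0.0329]  dp units [0.702 0.683 0.164]  rot units [-0.005  0.    -0.263]
```

Call:
servo_tool --moves '[{"dp": [0.14, 0.137, 0], "delta_rot": [0, 0, 0], "fingers": 0.5}, {"dp": [0.14, 0.137, 0], "delta_rot": [0, 0, 0], "fingers": 0.5}, {"dp": [0.14, 0.137, 0], "delta_rot": [0, 0, 0], "fingers": 0.5}, {"dp": [0.14, 0.137, 0], "delta_rot": [0, 0, 0], "fingers": 0.5}, {"dp": [0.14, 0.137, 0], "delta_rot": [0, 0, -0.26], "fingers": 0.5}]'

```text
clock: 3.6
position: [0.5977, 0.0513, 0.3433]
ee_rot: [-0.0, 0.64, 0.769, -0.0]
contact_force: [-0.2, -0.2, 0.7]
width: 0.0425
gripper_force: 0.0
```

Call:
servo_tool --moves '[{"dp": [0, 0, 0.08], "delta_rot": [0, 0, 0], "fingers": 0.5}, {"dp": [0, 0, 0.08], "delta_rot": [0, 0, 0], "fingers": 0.5}]'

```text
clock: 3.8
position: [0.5978, 0.0511, 0.3109]
ee_rot: [-0.0, 0.639, 0.769, -0.0]
contact_force: [-0.5, -0.0, -0.6]
width: 0.0425
gripper_force: 0.0
```

Run:
```python
from fit import *
togo(*pose([0,0,-1],[1,0,0],bar(.03)))
im,d=imaging.get_image("scene"); im=im[130:310,220:400]; cv2.imwrite("pics/s1.png",cv2.resize(im[:,:,::-1],(600,600),interpolation=cv2.INTER_CUBIC))
```

```text
t 3.8 pos [0.5978 0.0511 0.3109] q [-0.031  0.31   1.438 -0.     1.394 -0.215] w 0.0425 gf 0.0 F [-0.5 -0.  -0.6]
world d [-0.0006  0.0005 -0.0603]  dp units [ 0.003 -0.002  0.301]  rot units [-0.002  0.001  0.018]
```

View pics/s1.png

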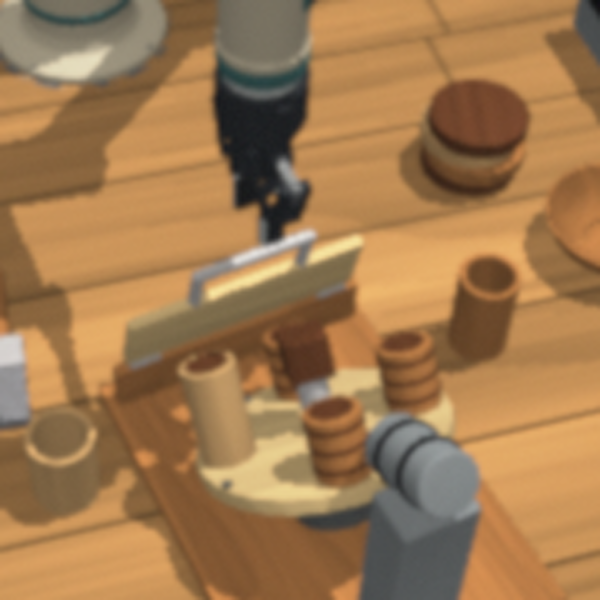

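The fingers hang just above the middle of the bar (scene crop 260,240). I descend and close gently.

Call:
servo_tool --moves '[{"dp": [0, 0, 0.1], "delta_rot": [0, 0, 0], "fingers": 0.5}, {"dp": [0, 0, 0.1], "delta_rot": [0, 0, 0], "fingers": 0.5}, {"dp": [0, 0, 0.09], "delta_rot": [0, 0, 0], "fingers": 0.5}, {"dp": [0, 0, 0], "delta_rot": [0, 0, 0], "fingers": 0.5}]'

```text
clock: 4.25
position: [0.5955, 0.0497, 0.2513]
ee_rot: [-0.002, 0.64, 0.768, -0.002]
contact_force: [-0.2, 0.5, 0.6]
width: 0.0428
gripper_force: 0.0
```

Call:
servo_tool --moves '[{"dp": [0, 0, 0], "delta_rot": [0, 0, 0], "fingers": 0}, {"dp": [0, 0, 0], "delta_rot": [0, 0, 0], "fingers": 0}, {"dp": [0, 0, 0], "delta_rot": [0, 0, 0], "fingers": 0}, {"dp": [0, 0, 0], "delta_rot": [0, 0, 0], "fingers": 0}, {"dp": [0, 0, 0], "delta_rot": [0, 0, 0], "fingers": 0}]' --force 30

```text
clock: 4.75
position: [0.5976, 0.0497, 0.2551]
ee_rot: [0.001, 0.64, 0.768, 0.001]
contact_force: [-0.3, -0.2, 3.8]
width: 0.0107
gripper_force: 29.6
```

Run:
```python
from fit import *
togo(*pose([0,0,-1],[1,0,0],bar(.03)))
# arc path: tool pitch tilts by k*g about station y ; list row-to-row increments
N=25; gs=np.linspace(.03,1.37,N+1); tilt=.6
P=[]
for g in gs:
    a=tilt*(g-.03)/1.34   # tips swing towards the turret as tool leans to the robot
    P.append(pose([np.sin(a),0,-np.cos(a)],[np.cos(a),0,np.sin(a)],bar(g)))
for i in range(N):
    (p,r),(p2,r2)=P[i],P[i+1]
    print((r.inv().apply(p2-p)/.2).round(3),((r.inv()*r2).as_rotvec()/.1).round(3))
```

```text
t 4.75 pos [0.5976 0.0497 0.2551] q [-0.033  0.342  1.531 -0.     1.266 -0.215] w 0.0107 gf 29.6 F [-0.3 -0.2  3.8]
world d [-0.0004  0.002  -0.0045]  dp units [ 0.01  -0.     0.022]  rot units [ 0.021  0.008 -0.004]
[-0.    -0.039 -0.007] [-0.24  0.    0.  ]
[ 0.    -0.039 -0.006] [-0.24 -0.   -0.  ]
[-0.    -0.04  -0.005] [-0.24  0.    0.  ]
[-0.    -0.04  -0.004] [-0.24  0.   -0.  ]
[-0.    -0.04  -0.003] [-0.24 -0.    0.  ]
[-0.    -0.04  -0.002] [-0.24  0.    0.  ]
[ 0.    -0.04  -0.001] [-0.24  0.    0.  ]
[ 0.   -0.04  0.  ] [-0.24 -0.    0.  ]
[-0.    -0.04   0.001] [-0.24  0.    0.  ]
[ 0.    -0.04   0.002] [-0.24  0.   -0.  ]
[ 0.    -0.04   0.003] [-0.24 -0.    0.  ]
[-0.    -0.04   0.004] [-0.24  0.    0.  ]
[ 0.    -0.04   0.005] [-0.24  0.    0.  ]
[-0.    -0.039  0.006] [-0.24  0.   -0.  ]
[ 0.    -0.039  0.007] [-0.24 -0.    0.  ]
[-0.    -0.039  0.008] [-0.24  0.   -0.  ]
[ 0.    -0.039  0.009] [-0.24  0.    0.  ]
[ 0.    -0.038  0.01 ] [-0.24 -0.   -0.  ]
[-0.    -0.038  0.011] [-0.24  0.   -0.  ]
[ 0.    -0.038  0.012] [-0.24  0.   -0.  ]
[-0.    -0.037  0.013] [-0.24 -0.    0.  ]
[ 0.    -0.037  0.014] [-0.24  0.   -0.  ]
[-0.    -0.037  0.015] [-0.24  0.   -0.  ]
[ 0.    -0.036  0.015] [-0.24 -0.    0.  ]
[ 0.    -0.036  0.016] [-0.24 -0.    0.  ]
```

The bar is gripped (10.7 mm, 30 N). I pull along the arc.

Call:
servo_tool --moves '[{"dp": [0, -0.039, -0.007], "delta_rot": [-0.24, 0, 0], "fingers": 0}, {"dp": [0, -0.039, -0.006], "delta_rot": [-0.24, 0, 0], "fingers": 0}, {"dp": [0, -0.04, -0.005], "delta_rot": [-0.24, 0, 0], "fingers": 0}, {"dp": [0, -0.04, -0.004], "delta_rot": [-0.24, 0, 0], "fingers": 0}, {"dp": [0, -0.04, -0.003], "delta_rot": [-0.24, 0, 0], "fingers": 0}]'

```text
clock: 5.25
position: [0.5609, 0.0428, 0.259]
ee_rot: [0.042, 0.639, 0.767, 0.05]
contact_force: [3.8, 0.9, 2.7]
width: 0.011
gripper_force: 29.4
```

Call:
servo_tool --moves '[{"dp": [0, -0.04, -0.002], "delta_rot": [-0.24, 0, 0], "fingers": 0}, {"dp": [0, -0.04, -0.001], "delta_rot": [-0.24, 0, 0], "fingers": 0}, {"dp": [0, -0.04, 0], "delta_rot": [-0.24, 0, 0], "fingers": 0}, {"dp": [0, -0.04, 0.001], "delta_rot": [-0.24, 0, 0], "fingers": 0}, {"dp": [0, -0.04, 0.002], "delta_rot": [-0.24, 0, 0], "fingers": 0}]'

```text
clock: 5.75
position: [0.5226, 0.0356, 0.2538]
ee_rot: [0.081, 0.635, 0.762, 0.096]
contact_force: [1.8, 1.3, 7.8]
width: 0.0107
gripper_force: 30.7
```

Run:
```python
from fit import *
g=.03+1.34*10/25;a=.24
togo(*pose([np.sin(a),0,-np.cos(a)],[np.cos(a),0,np.sin(a)],bar(g)))
```

```text
t 5.75 pos [0.5226 0.0356 0.2538] q [-0.103  0.135  1.849  0.086  0.917 -0.329] w 0.0107 gf 30.7 F [1.8 1.3 7.8]
world d [-0.0031  0.0018 -0.007 ]  dp units [ 0.012 -0.022  0.031]  rot units [ 0.121  0.021 -0.007]
```

Run:
```python
from fit import *
a=.25
N=15; gs=np.linspace(.566,1.38,N+1)
P=[pose([np.sin(a),0,-np.cos(a)],[np.cos(a),0,np.sin(a)],bar(g)) for g in gs]
for i in range(N):
    (p,r),(p2,r2)=P[i],P[i+1]
    print((r.inv().apply(p2-p)/.2).round(3))
```

```text
[-0.    -0.034  0.003]
[-0.    -0.034  0.005]
[-0.    -0.033  0.006]
[-0.    -0.033  0.008]
[-0.    -0.032  0.01 ]
[-0.    -0.032  0.012]
[ 0.    -0.031  0.013]
[-0.    -0.03   0.015]
[-0.    -0.03   0.017]
[ 0.    -0.029  0.018]
[-0.    -0.028  0.02 ]
[-0.    -0.026  0.021]
[ 0.    -0.025  0.023]
[-0.    -0.024  0.024]
[-0.    -0.023  0.025]
```

Call:
servo_tool --moves '[{"dp": [0, -0.034, 0.005], "delta_rot": [0, 0, 0], "fingers": 0}, {"dp": [0, -0.034, 0.006], "delta_rot": [0, 0, 0], "fingers": 0}, {"dp": [0, -0.033, 0.008], "delta_rot": [0, 0, 0], "fingers": 0}, {"dp": [0, -0.033, 0.01], "delta_rot": [0, 0, 0], "fingers": 0}, {"dp": [0, -0.032, 0.012], "delta_rot": [0, 0, 0], "fingers": 0}]'

```text
clock: 6.25
position: [0.4909, 0.0296, 0.2382]
ee_rot: [0.08, 0.635, 0.763, 0.094]
contact_force: [-6.3, -1.7, 16.8]
width: 0.0108
gripper_force: 33.1
```

Call:
servo_tool --moves '[{"dp": [0, -0.032, 0.013], "delta_rot": [0, 0, 0], "fingers": 0}, {"dp": [0, -0.031, 0.014], "delta_rot": [0, 0, 0], "fingers": 0}, {"dp": [0, -0.03, 0.016], "delta_rot": [0, 0, 0], "fingers": 0}, {"dp": [0, -0.03, 0.018], "delta_rot": [0, 0, 0], "fingers": 0}, {"dp": [0, -0.029, 0.019], "delta_rot": [0, 0, 0], "fingers": 0}]'

```text
clock: 6.75
position: [0.4631, 0.0244, 0.213]
ee_rot: [0.077, 0.635, 0.764, 0.091]
contact_force: [-9.7, -4.0, 12.7]
width: 0.0109
gripper_force: 33.9
```

Call:
servo_tool --moves '[{"dp": [0, -0.028, 0.021], "delta_rot": [0, 0, 0], "fingers": 0}, {"dp": [0, -0.026, 0.022], "delta_rot": [0, 0, 0], "fingers": 0}, {"dp": [0, -0.025, 0.023], "delta_rot": [0, 0, 0], "fingers": 0}, {"dp": [0, -0.024, 0.024], "delta_rot": [0, 0, 0], "fingers": 0}, {"dp": [0, -0.01, 0.01], "delta_rot": [0, 0, 0], "fingers": 0}]'

```text
clock: 7.25
position: [0.4462, 0.0213, 0.1869]
ee_rot: [0.077, 0.635, 0.763, 0.091]
contact_force: [-6.7, -5.0, 7.7]
width: 0.0108
gripper_force: 34.2
```

Run:
```python
from fit import *
a=.25
togo(*pose([np.sin(a),0,-np.cos(a)],[np.cos(a),0,np.sin(a)],bar(1.35)))
```

```text
t 7.25 pos [0.4462 0.0213 0.1869] q [-0.16   0.101  2.086  0.116  0.732 -0.421] w 0.0108 gf 34.2 F [-6.7 -5.   7.7]
world d [ 0.0007  0.0027 -0.0016]  dp units [0.013 0.004 0.009]  rot units [-0.116  0.023  0.014]
```

The guard is near 1.34. A small nudge, release, retreat, and a picture check.

Call:
servo_tool --moves '[{"dp": [0, -0.01, 0.015], "delta_rot": [0, 0, 0], "fingers": 0}, {"dp": [0, 0, 0], "delta_rot": [0, 0, 0], "fingers": 0}, {"dp": [0, 0, 0], "delta_rot": [0, 0, 0], "fingers": 0.4}, {"dp": [0, 0, 0], "delta_rot": [0, 0, 0], "fingers": 0.4}, {"dp": [0, 0, 0], "delta_rot": [0, 0, 0], "fingers": 0.4}]'

```text
clock: 7.75
position: [0.4462, 0.0221, 0.1834]
ee_rot: [0.077, 0.635, 0.763, 0.092]
contact_force: [-0.4, 0.6, 0.4]
width: 0.0341
gripper_force: 0.0
```

Call:
servo_tool --moves '[{"dp": [0, 0, -0.1], "delta_rot": [0, 0, 0], "fingers": 0.4}, {"dp": [0, 0, -0.15], "delta_rot": [0, 0, 0], "fingers": 0.6}, {"dp": [0, 0, -0.2], "delta_rot": [0, 0, 0], "fingers": 0.7}, {"dp": [0, 0, -0.2], "delta_rot": [0, 0, 0], "fingers": 0.7}, {"dp": [0, 0, 0], "delta_rot": [0, 0, 0], "fingers": 0.7}]'

```text
clock: 8.25
position: [0.4178, 0.016, 0.3149]
ee_rot: [0.081, 0.635, 0.763, 0.095]
contact_force: [0.5, -0.2, 0.3]
width: 0.0599
gripper_force: 0.0
```

Run:
```python
from fit import *
th=-.2388
# tool y along in-plate direction angle th ; approach point h=.15 above
y=onplate(1,th,0)-onplate(0,th,0)
togo(*pose(-A,y,onplate(0,0,.16)))
togo(*pose(-A,y,onplate(0,0,.077)))
im,d=imaging.get_image("scene"); im=im[130:310,220:400]; cv2.imwrite("pics/s2.png",cv2.resize(im[:,:,::-1],(600,600),interpolation=cv2.INTER_CUBIC))
```

```text
t 8.25 pos [0.4178 0.016  0.3149] q [-0.19  -0.083  1.913  0.098  1.078 -0.409] w 0.0599 gf 0.0 F [ 0.5 -0.2  0.3]
world d [ 0.2081  0.0409 -0.0246]  dp units [0.014 0.997 0.382]  rot units [-2.715  0.365  2.382]
t 8.25 pos [0.4178 0.016  0.3149] q [-0.19  -0.083  1.913  0.098  1.078 -0.409] w 0.0599 gf 0.0 F [ 0.5 -0.2  0.3]
world d [ 0.249   0.0485 -0.0965]  dp units [0.015 1.109 0.782]  rot units [-2.715  0.365  2.382]
```

View pics/s2.png

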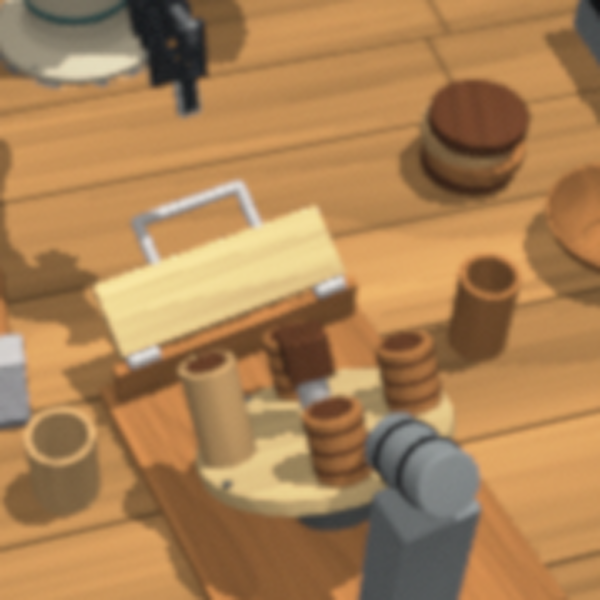

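The guard is down (bar at crop 190,205). I align the tool to the turret axis and move above the knob.

Call:
servo_tool --moves '[{"dp": [0, 0, -0.1], "delta_rot": [-0.9, 0.12, 0.8], "fingers": 0.7}, {"dp": [0, 0, -0.05], "delta_rot": [-0.9, 0.12, 0.8], "fingers": 0.7}, {"dp": [0, 0, 0], "delta_rot": [-0.9, 0.12, 0.8], "fingers": 0.7}, {"dp": [0, 0, 0], "delta_rot": [0, 0, 0], "fingers": 0.7}]'

```text
clock: 8.7
position: [0.4054, 0.0152, 0.336]
ee_rot: [0.134, 0.705, 0.663, 0.212]
contact_force: [-1.0, 0.9, -0.0]
width: 0.0593
gripper_force: 0.0
```

Run:
```python
from fit import *
th=-.2388
y=onplate(1,th,0)-onplate(0,th,0)
togo(*pose(-A,y,onplate(0,0,.16)))
```

```text
t 8.7 pos [0.4054 0.0152 0.336 ] q [-0.308 -0.219  2.034  0.303  0.895 -0.385] w 0.0593 gf 0.0 F [-1.   0.9 -0. ]
world d [ 0.2206  0.0417 -0.0457]  dp units [0.212 0.843 0.746]  rot units [-0.163 -0.003 -0.059]
```

Call:
servo_tool --moves '[{"dp": [0.042, 0.169, 0.149], "delta_rot": [0, 0, 0], "fingers": 0.7}, {"dp": [0.042, 0.169, 0.149], "delta_rot": [0, 0, 0], "fingers": 0.7}, {"dp": [0.042, 0.169, 0.149], "delta_rot": [0, 0, 0], "fingers": 0.7}, {"dp": [0.042, 0.169, 0.149], "delta_rot": [0, 0, 0], "fingers": 0.7}, {"dp": [0.042, 0.169, 0.149], "delta_rot": [-0.16, 0, -0.06], "fingers": 0.7}]'

```text
clock: 9.2
position: [0.6313, 0.0574, 0.2914]
ee_rot: [0.141, 0.7, 0.665, 0.217]
contact_force: [0.4, -0.8, 0.9]
width: 0.0596
gripper_force: 0.0
```

Run:
```python
from fit import *
th=-.2388
y=onplate(1,th,0)-onplate(0,th,0)
togo(*pose(-A,y,onplate(0,0,.16)))
togo(*pose(-A,y,onplate(0,0,.078)))
for n in("scene","top"):
    im,d=imaging.get_image(n); np.save(f"pics/{n}1.npy",d); cv2.imwrite(f"pics/{n}1.png",im[:,:,::-1])
a=cv2.imread("pics/top1.png")[75:195,200:320]; b=cv2.imread("pics/scene1.png")[180:300,250:370]
cv2.imwrite("pics/c1.png",cv2.resize(np.hstack([a,b]),(800,400),interpolation=cv2.INTER_CUBIC))
```

```text
t 9.2 pos [0.6313 0.0574 0.2914] q [-0.079  0.183  1.766  0.203  0.694 -0.151] w 0.0596 gf 0.0 F [ 0.4 -0.8  0.9]
world d [-0.0053 -0.0004 -0.0011]  dp units [-0.003 -0.026 -0.009]  rot units [-0.001  0.002  0.049]
t 9.2 pos [0.6313 0.0574 0.2914] q [-0.079  0.183  1.766  0.203  0.694 -0.151] w 0.0596 gf 0.0 F [ 0.4 -0.8  0.9]
world d [ 0.035   0.007  -0.0721]  dp units [-0.003 -0.026  0.401]  rot units [-0.001  0.002  0.049]
```

View pics/c1.png

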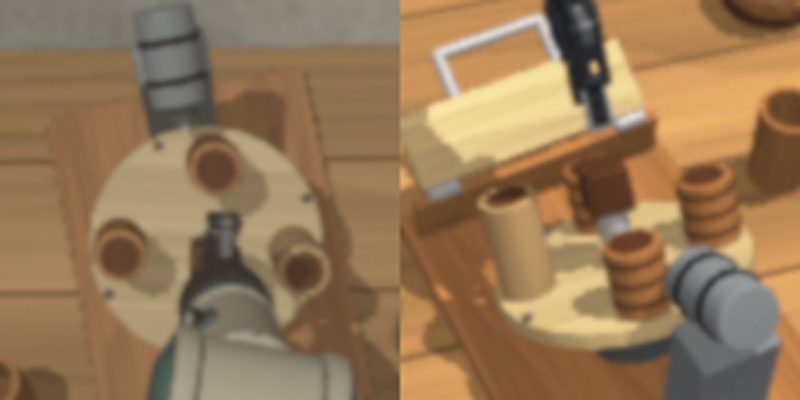

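Run:
```python
from fit import *
th=-.2388
for n,o,dx in(("top",(200,75),0),("scene",(250,180),400)):
    W=world(np.array([onplate(.037,th,.135),onplate(.0,th,.095)]+[onplate(.0283,th+k*np.pi/4,.095) for k in(1,3,5,7)]),S)
    print(n,((proj(n,W)-o)*3.333+[dx,0]).round(0).tolist())
```

```text
top [[217.0, 234.0], [212.0, 264.0], [192.0, 241.0], [189.0, 284.0], [232.0, 286.0], [235.0, 243.0]]
scene [[602.0, 138.0], [602.0, 165.0], [630.0, 167.0], [619.0, 151.0], [575.0, 162.0], [584.0, 180.0]]
```

The finger looks 2–3 mm right of where I predicted, so I shift slightly left and then descend.

Call:
servo_tool --moves '[{"dp": [0.009, -0.022, 0], "delta_rot": [0, 0, 0.05], "fingers": 0.7}, {"dp": [0, 0, 0.1], "delta_rot": [0, 0, 0], "fingers": 0.7}, {"dp": [0, 0, 0.1], "delta_rot": [0, 0, 0], "fingers": 0.7}, {"dp": [0, 0, 0.05], "delta_rot": [0, 0, 0], "fingers": 0.7}, {"dp": [0, 0, 0], "delta_rot": [0, 0, 0], "fingers": 0.7}]'

```text
clock: 9.8
position: [0.6485, 0.0631, 0.247]
ee_rot: [0.14, 0.703, 0.663, 0.217]
contact_force: [-1.1, -0.1, -0.3]
width: 0.06
gripper_force: 0.0
```

Run:
```python
from fit import *
th=-.2388
y=onplate(1,th,0)-onplate(0,th,0)
togo(*pose(-A,y,onplate(0,0,.078)))
for n in("scene","top"):
    im,d=imaging.get_image(n); cv2.imwrite(f"pics/{n}2.png",im[:,:,::-1])
a=cv2.imread("pics/top2.png")[85:185,210:310]; b=cv2.imread("pics/scene2.png")[190:290,260:360]
cv2.imwrite("pics/c2.png",cv2.resize(np.hstack([a,b]),(800,400),interpolation=cv2.INTER_CUBIC))
```

```text
t 9.8 pos [0.6485 0.0631 0.247 ] q [-0.065  0.249  1.799  0.22   0.595 -0.157] w 0.06 gf 0.0 F [-1.1 -0.1 -0.3]
world d [ 0.0178  0.0013 -0.0277]  dp units [-0.008  0.01   0.164]  rot units [-0.004  0.001 -0.025]
```

View pics/c2.png

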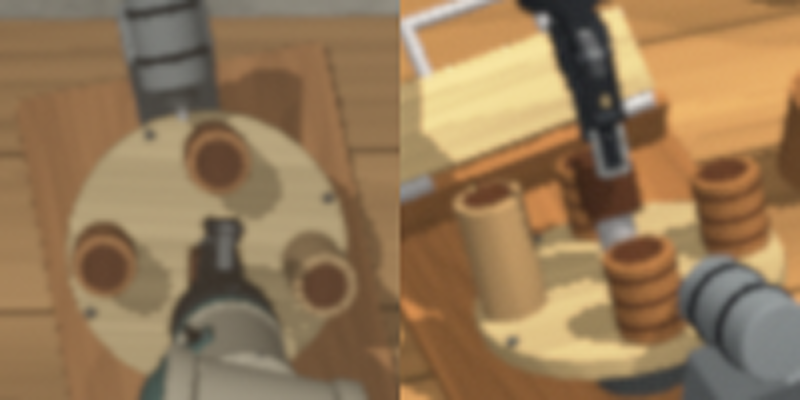

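The far finger lies in front of the knob's uphill face, centred (scene half: finger 612,150, knob 610,185). I finish the descent and grip.

Call:
servo_tool --moves '[{"dp": [-0.004, 0.01, 0.08], "delta_rot": [0, 0, 0], "fingers": 0.7}, {"dp": [0, 0, 0.08], "delta_rot": [0, 0, 0], "fingers": 0.7}, {"dp": [0, 0, 0], "delta_rot": [0, 0, 0], "fingers": 0.4}, {"dp": [0, 0, 0], "delta_rot": [0, 0, 0], "fingers": 0.3}, {"dp": [0, 0, 0], "delta_rot": [0, 0, 0], "fingers": 0.2}]' --force 60

```text
clock: 10.4
position: [0.665, 0.0652, 0.2189]
ee_rot: [0.139, 0.703, 0.663, 0.216]
contact_force: [-1.6, 0.7, -7.7]
width: 0.0393
gripper_force: 65.1
```

Call:
servo_tool --moves '[{"dp": [0, 0, 0], "delta_rot": [0, 0, 0], "fingers": 0.2}, {"dp": [0, 0, 0], "delta_rot": [0, 0, 0], "fingers": 0.2}]'

```text
clock: 10.6
position: [0.665, 0.0652, 0.2189]
ee_rot: [0.139, 0.703, 0.663, 0.216]
contact_force: [-0.8, -0.2, -13.0]
width: 0.0388
gripper_force: 64.7
```

Run:
```python
from fit import *
th=-.2388
y=onplate(1,th,0)-onplate(0,th,0)
togo(*pose(-A,y,onplate(0,0,.078)))
from rig import readout; print(readout.get_state()["moment"])
```

```text
t 10.6 pos [0.665  0.0652 0.2189] q [-0.059  0.302  1.801  0.234  0.544 -0.17 ] w 0.0388 gf 64.7 F [ -0.8  -0.2 -13. ]
world d [ 0.0013 -0.0008  0.0004]  dp units [-0.004  0.007  0.001]  rot units [-0.043 -0.001 -0.026]
[-0.11478     1.52938813  0.12295777]
```

Call:
servo_tool --moves '[{"dp": [0, 0, 0], "delta_rot": [0, 0, -0.6], "fingers": 0.2}, {"dp": [0, 0, 0], "delta_rot": [0, 0, -0.8], "fingers": 0.2}, {"dp": [0, 0, 0], "delta_rot": [0, 0, -0.8], "fingers": 0.2}, {"dp": [0, 0, 0], "delta_rot": [0, 0, -0.8], "fingers": 0.2}, {"dp": [0, 0, 0], "delta_rot": [0, 0, -0.8], "fingers": 0.2}]'

```text
clock: 11.1
position: [0.6642, 0.0651, 0.2185]
ee_rot: [0.177, 0.564, 0.785, 0.185]
contact_force: [-5.1, 0.1, -12.1]
width: 0.0391
gripper_force: 64.7
```

Run:
```python
from fit import *
th=np.pi/2
y=onplate(1,th,0)-onplate(0,th,0)
togo(*pose(-A,y,onplate(0,0,.078)))
from rig import readout; print(readout.get_state()["moment"])
```

```text
t 11.1 pos [0.6642 0.0651 0.2185] q [-0.059  0.301  1.802  0.233  0.545 -0.553] w 0.0391 gf 64.7 F [ -5.1   0.1 -12.1]
world d [ 0.0021 -0.0007  0.0008]  dp units [-0.007  0.01   0.001]  rot units [ -0.029  -0.056 -14.293]
[-0.22919824  1.3083861  -0.04855277]
```

Call:
servo_tool --moves '[{"dp": [0, 0, 0], "delta_rot": [0, 0, -1], "fingers": 0.2}, {"dp": [0, 0, 0], "delta_rot": [0, 0, -1], "fingers": 0.2}, {"dp": [0, 0, 0], "delta_rot": [0, 0, -1], "fingers": 0.2}, {"dp": [0, 0, 0], "delta_rot": [0, 0, -1], "fingers": 0.2}, {"dp": [0, 0, 0], "delta_rot": [0, 0, -1], "fingers": 0.2}]'

```text
clock: 11.6
position: [0.6634, 0.0645, 0.218]
ee_rot: [0.217, 0.352, 0.9, 0.135]
contact_force: [-8.9, -5.3, -13.5]
width: 0.0395
gripper_force: 64.9
```

Call:
servo_tool --moves '[{"dp": [0, 0, 0], "delta_rot": [0, 0, -1], "fingers": 0.2}, {"dp": [0, 0, 0], "delta_rot": [0, 0, -1], "fingers": 0.2}, {"dp": [0, 0, 0], "delta_rot": [0, 0, -1], "fingers": 0.2}, {"dp": [0, 0, 0], "delta_rot": [0, 0, -1], "fingers": 0.2}, {"dp": [0, 0, 0], "delta_rot": [0, 0, -0.8], "fingers": 0.2}]'

```text
clock: 12.1
position: [0.6629, 0.0635, 0.2175]
ee_rot: [0.242, 0.128, 0.959, 0.079]
contact_force: [-9.3, -9.2, -12.6]
width: 0.0391
gripper_force: 65.1
```

Call:
servo_tool --moves '[{"dp": [0, 0, 0], "delta_rot": [0, 0, -0.8], "fingers": 0.2}, {"dp": [0, 0, 0], "delta_rot": [0, 0, -0.8], "fingers": 0.2}, {"dp": [0, 0, 0], "delta_rot": [0, 0, -0.8], "fingers": 0.2}, {"dp": [0, 0, 0], "delta_rot": [0, 0, -0.8], "fingers": 0.2}, {"dp": [0, 0, 0], "delta_rot": [0, 0, -0.8], "fingers": 0.2}]'

```text
clock: 12.6
position: [0.6629, 0.0625, 0.2174]
ee_rot: [0.253, -0.065, 0.965, 0.028]
contact_force: [-9.6, -12.4, -11.9]
width: 0.0398
gripper_force: 65.2
```

Run:
```python
from fit import *
th=np.pi/2
y=onplate(1,th,0)-onplate(0,th,0)
togo(*pose(-A,y,onplate(0,0,.078)))
from rig import readout; m=readout.get_state()["moment"];print(m, m@(world(A,(0,0,S[2]))[0]))
```

```text
t 12.6 pos [0.6629 0.0625 0.2174] q [-0.062  0.301  1.805  0.228  0.545 -1.933] w 0.0398 gf 65.2 F [ -9.6 -12.4 -11.9]
world d [0.0034 0.0019 0.0019]  dp units [-0.02   0.007  0.001]  rot units [-0.021 -0.091 -0.478]
[-1.52050302  1.63967981 -0.78277199] -0.07904611259970935
```

Call:
servo_tool --moves '[{"dp": [0, 0, 0], "delta_rot": [0, 0, -0.45], "fingers": 0.2}, {"dp": [0, 0, 0], "delta_rot": [0, 0, 0], "fingers": 0.2}, {"dp": [0, 0, 0], "delta_rot": [0, 0, 0], "fingers": 0.65}, {"dp": [0, 0, 0], "delta_rot": [0, 0, 0], "fingers": 0.65}, {"dp": [0, 0, 0], "delta_rot": [0, 0, 0], "fingers": 0.65}]'

```text
clock: 13.1
position: [0.6697, 0.0649, 0.2252]
ee_rot: [0.263, -0.084, 0.961, 0.024]
contact_force: [0.3, 0.1, -0.1]
width: 0.0556
gripper_force: 0.0
```

Call:
servo_tool --moves '[{"dp": [0, 0, -0.1], "delta_rot": [0, 0, 0], "fingers": 0.65}, {"dp": [0, 0, -0.15], "delta_rot": [0, 0, 0], "fingers": 0.65}, {"dp": [0, 0, -0.2], "delta_rot": [0, 0, 0], "fingers": 0.65}, {"dp": [0, 0, -0.2], "delta_rot": [0, 0, 0], "fingers": 0.65}, {"dp": [0, 0, -0.2], "delta_rot": [0, 0, 0], "fingers": 0.65}]'

```text
clock: 13.6
position: [0.5833, 0.0498, 0.3724]
ee_rot: [0.262, -0.085, 0.961, 0.024]
contact_force: [0.2, 0.0, -0.4]
width: 0.0558
gripper_force: 0.0
```

Run:
```python
from fit import *
for n in("scene","top"):
    im,d=imaging.get_image(n); cv2.imwrite(f"pics/{n}3.png",im[:,:,::-1])
a=cv2.imread("pics/top3.png")[85:185,210:310]; b=cv2.imread("pics/scene3.png")[190:290,260:360]
cv2.imwrite("pics/c3.png",cv2.resize(np.hstack([a,b]),(800,400),interpolation=cv2.INTER_CUBIC))
th=np.pi/2
W=world(np.array([onplate(.085,k*np.pi/2,.09 if k==0 else .06) for k in range(4)]),S)
print(((proj("top",W)-[210,85])*4).round(),((proj("scene",W)-[260,190])*4+[400,0]).round())
y=onplate(1,th,0)-onplate(0,th,0)
togo(*pose(-A,y,onplate(0,0,.078)))
```

```text
[[194. 166.]
 [105. 286.]
 [230. 367.]
 [318. 246.]] [[658. 202.]
 [714. 161.]
 [564. 166.]
 [506. 243.]]
t 13.7 pos [0.5845 0.0496 0.3782] q [-0.106  0.045  1.713  0.188  0.866 -1.937] w 0.0558 gf 0.0 F [ 1.  -0.3  0.7]
world d [ 0.0818  0.0148 -0.1589]  dp units [0.055 0.002 0.895]  rot units [-0.046  0.199 -0.051]
```

View pics/c3.png

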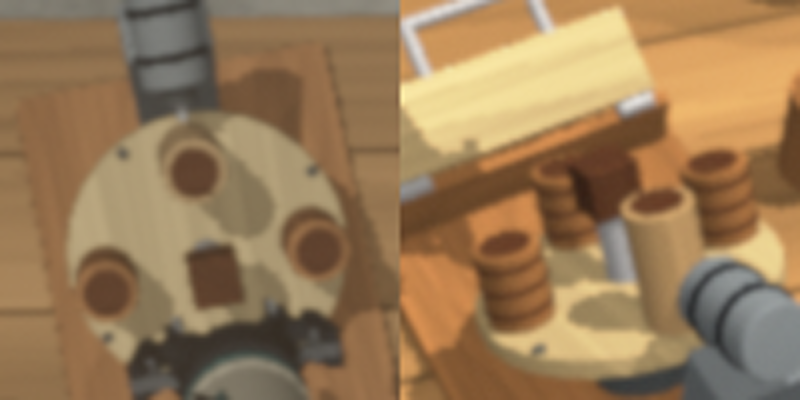

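The tall cup is at the cutter (tops within about 1 px of prediction for turret = 1.571), and the guard is still down. Now I turn the tool back to re-grip the bar and close the guard.

Call:
servo_tool --moves '[{"dp": [0, 0, -0.05], "delta_rot": [0, 0, 1], "fingers": 0.45}, {"dp": [0, 0, -0.05], "delta_rot": [0, 0, 1], "fingers": 0.45}, {"dp": [0, 0, -0.05], "delta_rot": [0, 0, 1], "fingers": 0.45}, {"dp": [0, 0, -0.05], "delta_rot": [0, 0, 1], "fingers": 0.45}, {"dp": [0, 0, 0], "delta_rot": [0, 0, 1], "fingers": 0.45}]'

```text
clock: 14.2
position: [0.5643, 0.0462, 0.4063]
ee_rot: [0.248, 0.158, 0.952, 0.089]
contact_force: [0.2, -0.4, 1.4]
width: 0.0384
gripper_force: 0.0
```

Call:
servo_tool --moves '[{"dp": [0, 0, 0], "delta_rot": [0, 0, 1], "fingers": 0.45}, {"dp": [0, 0, 0], "delta_rot": [0, 0, 1], "fingers": 0.45}, {"dp": [0, 0, 0], "delta_rot": [0, 0, 1], "fingers": 0.45}, {"dp": [0, 0, 0], "delta_rot": [0, 0, 1], "fingers": 0.45}, {"dp": [0, 0, 0], "delta_rot": [0, 0, 1], "fingers": 0.45}]'

```text
clock: 14.7
position: [0.5642, 0.0463, 0.4045]
ee_rot: [0.217, 0.388, 0.883, 0.147]
contact_force: [0.2, -0.1, -0.3]
width: 0.0385
gripper_force: 0.0
```

Call:
servo_tool --moves '[{"dp": [0, 0, 0], "delta_rot": [0, 0, 1], "fingers": 0.45}, {"dp": [0, 0, 0], "delta_rot": [0, 0, 1], "fingers": 0.45}, {"dp": [0, 0, 0], "delta_rot": [0, 0, 1], "fingers": 0.45}, {"dp": [0, 0, 0], "delta_rot": [0, 0, 1], "fingers": 0.45}, {"dp": [0, 0, 0], "delta_rot": [0, 0, 1], "fingers": 0.45}]'

```text
clock: 15.2
position: [0.5642, 0.0463, 0.4045]
ee_rot: [0.174, 0.595, 0.76, 0.196]
contact_force: [-0.1, 0.4, -0.6]
width: 0.0382
gripper_force: 0.0
```

Run:
```python
from fit import *
a=.25; z=[np.sin(a),0,-np.cos(a)]; y=[np.cos(a),0,np.sin(a)]
togo(*pose(z,y,bar(1.34)-.08*np.array(z)))
```

```text
t 15.2 pos [0.5642 0.0463 0.4045] q [-0.119  0.004  1.686  0.184  0.949 -0.43 ] w 0.0382 gf 0.0 F [-0.1  0.4 -0.6]
world d [-0.1362 -0.0258 -0.1405]  dp units [ 0.054 -0.952  0.256]  rot units [2.8   0.096 0.595]
```

Call:
servo_tool --moves '[{"dp": [0, -0.2, 0], "delta_rot": [0.93, 0.03, 0.2], "fingers": 0.45}, {"dp": [0, -0.2, 0], "delta_rot": [0.93, 0.03, 0.2], "fingers": 0.45}, {"dp": [0, -0.2, 0], "delta_rot": [0.93, 0.03, 0.2], "fingers": 0.45}, {"dp": [0, 0, 0], "delta_rot": [0, 0, 0], "fingers": 0.45}]'

```text
clock: 15.6
position: [0.4555, 0.0213, 0.3522]
ee_rot: [0.078, 0.634, 0.764, 0.093]
contact_force: [-0.5, -0.6, 0.6]
width: 0.0382
gripper_force: 0.0
```

Run:
```python
from fit import *
a=.25; z=[np.sin(a),0,-np.cos(a)]; y=[np.cos(a),0,np.sin(a)]
togo(*pose(z,y,bar(1.34)-.08*np.array(z)))
```

```text
t 15.6 pos [0.4555 0.0213 0.3522] q [-0.158 -0.04   1.78   0.087  1.172 -0.368] w 0.0382 gf 0.0 F [-0.5 -0.6  0.6]
world d [-0.0274 -0.0008 -0.0883]  dp units [ 0.022 -0.238  0.395]  rot units [-0.058  0.006  0.029]
```

Move over the bar, descend, grip.

Call:
servo_tool --moves '[{"dp": [0.022, -0.12, 0.2], "delta_rot": [-0.06, 0, 0.03], "fingers": 0.45}, {"dp": [0, -0.12, 0.195], "delta_rot": [0, 0, 0], "fingers": 0.45}, {"dp": [0, 0, 0.1], "delta_rot": [0, 0, 0], "fingers": 0.45}, {"dp": [0, 0, 0.1], "delta_rot": [0, 0, 0], "fingers": 0.45}]'

```text
clock: 16.0
position: [0.4412, 0.0224, 0.2256]
ee_rot: [0.083, 0.635, 0.762, 0.098]
contact_force: [0.1, -0.1, -0.2]
width: 0.0384
gripper_force: 0.0
```

Call:
servo_tool --moves '[{"dp": [0, 0, 0.1], "delta_rot": [0, 0, 0], "fingers": 0.45}, {"dp": [0, 0, 0.1], "delta_rot": [0, 0, 0], "fingers": 0.45}, {"dp": [0, 0, 0], "delta_rot": [0, 0, 0], "fingers": 0.45}]'

```text
clock: 16.3
position: [0.4509, 0.0243, 0.186]
ee_rot: [0.081, 0.635, 0.762, 0.097]
contact_force: [0.2, 0.4, 0.7]
width: 0.0386
gripper_force: 0.0
```

Run:
```python
from fit import *
a=.25; z=[np.sin(a),0,-np.cos(a)]; y=[np.cos(a),0,np.sin(a)]
togo(*pose(z,y,bar(1.34)))
N=24; gs=np.linspace(1.34,-.02,N+1)
P=[pose([np.sin(b),0,-np.cos(b)],[np.cos(b),0,np.sin(b)],bar(g)) for g in gs for b in[.25*g/1.34]]
for i in range(N):
    (p,r),(p2,r2)=P[i],P[i+1]
    print((r.inv().apply(p2-p)/.2).round(3),((r.inv()*r2).as_rotvec()/.1).round(2))
```

```text
t 16.3 pos [0.4509 0.0243 0.186 ] q [-0.155  0.105  2.088  0.126  0.713 -0.423] w 0.0386 gf 0.0 F [0.2 0.4 0.7]
world d [-0.0034 -0.0002  0.0005]  dp units [ 0.002 -0.016 -0.007]  rot units [ 0.029  0.004 -0.   ]
[-0.     0.028 -0.025] [ 0.11  0.   -0.  ]
[ 0.     0.029 -0.024] [ 0.11  0.   -0.  ]
[-0.     0.03  -0.023] [0.11 0.   0.  ]
[ 0.     0.031 -0.022] [ 0.11  0.   -0.  ]
[ 0.     0.032 -0.02 ] [ 0.11 -0.    0.  ]
[ 0.     0.033 -0.019] [ 0.11  0.   -0.  ]
[-0.     0.034 -0.018] [ 0.11  0.   -0.  ]
[ 0.     0.034 -0.016] [0.11 0.   0.  ]
[ 0.     0.035 -0.015] [ 0.11 -0.    0.  ]
[-0.     0.036 -0.013] [ 0.11  0.   -0.  ]
[ 0.     0.036 -0.012] [0.11 0.   0.  ]
[ 0.     0.037 -0.01 ] [ 0.11 -0.    0.  ]
[ 0.     0.037 -0.009] [ 0.11 -0.   -0.  ]
[-0.     0.038 -0.007] [ 0.11  0.   -0.  ]
[ 0.     0.038 -0.005] [0.11 0.   0.  ]
[-0.     0.038 -0.004] [ 0.11 -0.    0.  ]
[-0.     0.038 -0.002] [0.11 0.   0.  ]
[ 0.     0.038 -0.001] [ 0.11 -0.   -0.  ]
[0.    0.038 0.001] [ 0.11  0.   -0.  ]
[0.    0.038 0.003] [0.11 0.   0.  ]
[-0.     0.038  0.004] [ 0.11  0.   -0.  ]
[0.    0.038 0.006] [ 0.11 -0.    0.  ]
[0.    0.037 0.008] [ 0.11  0.   -0.  ]
[-0.     0.037  0.009] [0.11 0.   0.  ]
```

Call:
servo_tool --moves '[{"dp": [0, -0.016, 0], "delta_rot": [0, 0, 0], "fingers": 0}, {"dp": [0, 0, 0], "delta_rot": [0, 0, 0], "fingers": 0}, {"dp": [0, 0, 0], "delta_rot": [0, 0, 0], "fingers": 0}, {"dp": [0, 0, 0], "delta_rot": [0, 0, 0], "fingers": 0}, {"dp": [0, 0, 0], "delta_rot": [0, 0, 0], "fingers": 0}]' --force 30

```text
clock: 16.8
position: [0.4446, 0.0231, 0.1864]
ee_rot: [0.08, 0.634, 0.763, 0.095]
contact_force: [-6.3, -4.3, 0.0]
width: 0.0105
gripper_force: 29.2
```

Call:
servo_tool --moves '[{"dp": [0, 0.028, -0.025], "delta_rot": [0.11, 0, 0], "fingers": 0}, {"dp": [0, 0.029, -0.024], "delta_rot": [0.11, 0, 0], "fingers": 0}, {"dp": [0, 0.03, -0.023], "delta_rot": [0.11, 0, 0], "fingers": 0}, {"dp": [0, 0.031, -0.022], "delta_rot": [0.11, 0, 0], "fingers": 0}, {"dp": [0, 0.032, -0.02], "delta_rot": [0.11, 0, 0], "fingers": 0}]'

```text
clock: 17.3
position: [0.4666, 0.0272, 0.2155]
ee_rot: [0.061, 0.636, 0.766, 0.072]
contact_force: [-10.1, -3.9, 3.5]
width: 0.011
gripper_force: 30.0
```

Run:
```python
from fit import *
b=.25*19/24; z=[np.sin(b),0,-np.cos(b)]; y=[np.cos(b),0,np.sin(b)]
togo(*pose(z,y,bar(1.34-1.36*5/24)))
```

```text
t 17.3 pos [0.4666 0.0272 0.2155] q [-0.126  0.112  1.975  0.073  0.875 -0.352] w 0.011 gf 30.0 F [-10.1  -3.9   3.5]
world d [0.0041 0.0011 0.    ]  dp units [0.002 0.021 0.004]  rot units [-0.083  0.013  0.019]
```

Call:
servo_tool --moves '[{"dp": [0, 0.038, -0.019], "delta_rot": [0.11, 0, 0], "fingers": 0}, {"dp": [0, 0.036, -0.018], "delta_rot": [0.11, 0, 0], "fingers": 0}, {"dp": [0, 0.034, -0.016], "delta_rot": [0.11, 0, 0], "fingers": 0}, {"dp": [0, 0.035, -0.015], "delta_rot": [0.11, 0, 0], "fingers": 0}, {"dp": [0, 0.036, -0.013], "delta_rot": [0.11, 0, 0], "fingers": 0}]'

```text
clock: 17.8
position: [0.4995, 0.0334, 0.2391]
ee_rot: [0.045, 0.638, 0.767, 0.053]
contact_force: [-8.5, -1.9, 6.2]
width: 0.0105
gripper_force: 30.6
```

Call:
servo_tool --moves '[{"dp": [0, 0.036, -0.012], "delta_rot": [0.11, 0, 0], "fingers": 0}, {"dp": [0, 0.037, -0.01], "delta_rot": [0.11, 0, 0], "fingers": 0}, {"dp": [0, 0.037, -0.009], "delta_rot": [0.11, 0, 0], "fingers": 0}, {"dp": [0, 0.038, -0.007], "delta_rot": [0.11, 0, 0], "fingers": 0}, {"dp": [0, 0.038, -0.005], "delta_rot": [0.11, 0, 0], "fingers": 0}]'

```text
clock: 18.3
position: [0.5361, 0.0403, 0.2525]
ee_rot: [0.028, 0.639, 0.768, 0.033]
contact_force: [-7.0, -0.9, 9.7]
width: 0.0105
gripper_force: 31.2
```

Run:
```python
from fit import *
b=.25*9/24; z=[np.sin(b),0,-np.cos(b)]; y=[np.cos(b),0,np.sin(b)]
togo(*pose(z,y,bar(1.34-1.36*15/24)))
```

```text
t 18.3 pos [0.5361 0.0403 0.2525] q [-0.066  0.219  1.72   0.023  1.118 -0.257] w 0.0105 gf 31.2 F [-7.  -0.9  9.7]
world d [ 0.      0.0001 -0.002 ]  dp units [ 0.001 -0.001  0.01 ]  rot units [-0.073  0.009  0.001]
```

Call:
servo_tool --moves '[{"dp": [0, 0.038, 0], "delta_rot": [0.11, 0, 0], "fingers": 0}, {"dp": [0, 0.038, 0], "delta_rot": [0.11, 0, 0], "fingers": 0}, {"dp": [0, 0.038, 0], "delta_rot": [0.11, 0, 0], "fingers": 0}, {"dp": [0, 0.038, 0.001], "delta_rot": [0.11, 0, 0], "fingers": 0}, {"dp": [0, 0.038, 0.003], "delta_rot": [0.11, 0, 0], "fingers": 0}]'

```text
clock: 18.8
position: [0.575, 0.0475, 0.2539]
ee_rot: [0.011, 0.64, 0.768, 0.013]
contact_force: [-3.3, 0.8, 1.5]
width: 0.0109
gripper_force: 31.2
```

Call:
servo_tool --moves '[{"dp": [0, 0.038, 0.004], "delta_rot": [0, 0, 0], "fingers": 0}, {"dp": [0, 0.038, 0.006], "delta_rot": [0, 0, 0], "fingers": 0}, {"dp": [0, 0.037, 0.008], "delta_rot": [0, 0, 0], "fingers": 0}, {"dp": [0, 0.02, 0.005], "delta_rot": [0, 0, 0], "fingers": 0}, {"dp": [0, 0, 0], "delta_rot": [0, 0, 0], "fingers": 0}]'

```text
clock: 19.3
position: [0.5975, 0.0517, 0.2498]
ee_rot: [0.008, 0.64, 0.769, 0.009]
contact_force: [-15.9, 1.4, 15.3]
width: 0.0109
gripper_force: 32.4
```

Run:
```python
from fit import *
b=.03; z=[np.sin(b),0,-np.cos(b)]; y=[np.cos(b),0,np.sin(b)]
togo(*pose(z,y,bar(0)))
```

```text
t 19.3 pos [0.5975 0.0517 0.2498] q [-0.032  0.337  1.554  0.005  1.228 -0.216] w 0.0109 gf 32.4 F [-15.9   1.4  15.3]
world d [ 0.0017  0.0004 -0.0001]  dp units [0.    0.009 0.   ]  rot units [-0.066  0.004  0.003]
```

The stop is reached (same x as the first grasp, reaction rising). One more nudge, then release and retreat upward.

Call:
servo_tool --moves '[{"dp": [0, 0.025, 0], "delta_rot": [0, 0, 0], "fingers": 0}, {"dp": [0, 0, 0], "delta_rot": [0, 0, 0], "fingers": 0}, {"dp": [0, 0, 0], "delta_rot": [0, 0, 0], "fingers": 0}, {"dp": [0, -0.035, 0], "delta_rot": [0, 0, 0], "fingers": 0.45}, {"dp": [0, 0, 0], "delta_rot": [0, 0, 0], "fingers": 0.45}]'

```text
clock: 19.8
position: [0.6003, 0.0509, 0.249]
ee_rot: [0.013, 0.64, 0.768, 0.013]
contact_force: [-0.1, 0.8, 0.0]
width: 0.0379
gripper_force: 0.0
```

Call:
servo_tool --moves '[{"dp": [0, 0, 0], "delta_rot": [0, 0, 0], "fingers": 0.45}, {"dp": [0, 0, -0.1], "delta_rot": [0, 0, 0], "fingers": 0.45}, {"dp": [0, 0, -0.15], "delta_rot": [0, 0, 0], "fingers": 0.45}, {"dp": [0, 0, -0.2], "delta_rot": [0, 0, 0], "fingers": 0.45}, {"dp": [0, -0.1, -0.2], "delta_rot": [0, 0, 0], "fingers": 0.45}]'

```text
clock: 20.3
position: [0.5783, 0.0471, 0.3785]
ee_rot: [0.012, 0.64, 0.768, 0.013]
contact_force: [-0.5, -0.6, 0.3]
width: 0.0384
gripper_force: 0.0
```

Call:
servo_tool --moves '[{"dp": [0, -0.2, 0], "delta_rot": [0, 0, 0], "fingers": 0.45}, {"dp": [0, -0.2, 0], "delta_rot": [0, 0, 0], "fingers": 0.45}, {"dp": [0, -0.2, 0], "delta_rot": [0, 0, 0], "fingers": 0.45}, {"dp": [0, -0.1, 0], "delta_rot": [0, 0, 0], "fingers": 0.45}, {"dp": [0, 0, 0], "delta_rot": [0, 0, 0], "fingers": 0.45}]'

```text
clock: 20.8
position: [0.4365, 0.0215, 0.3738]
ee_rot: [0.012, 0.64, 0.768, 0.013]
contact_force: [1.4, 0.4, 0.3]
width: 0.0385
gripper_force: 0.0
```

Run:
```python
from fit import *
for n in("scene","top"):
    im,d=imaging.get_image(n); cv2.imwrite(f"pics/{n}4.png",im[:,:,::-1])
a=cv2.imread("pics/top4.png")[65:225,180:340]; b=cv2.imread("pics/scene4.png")[170:330,230:390]
cv2.imwrite("pics/c4.png",cv2.resize(np.hstack([a,b]),(800,400),interpolation=cv2.INTER_CUBIC))
for g in(0,.06):
    W=world(np.array([bar(g,.055),bar(g,-.055),onplate(.085,0,.09),onplate(.085,np.pi/2,.06),onplate(.085,-np.pi/2,.06)]),S)
    print(g,((proj("top",W)-[180,65])*2.5).round().tolist(),((proj("scene",W)-[230,170])*2.5+[400,0]).round().tolist())
```

```text
0 [[177.0, 297.0], [267.0, 279.0], [196.0, 154.0], [141.0, 229.0], [273.0, 204.0]] [[609.0, 79.0], [526.0, 109.0], [636.0, 176.0], [671.0, 151.0], [541.0, 202.0]]
0.06 [[178.0, 302.0], [268.0, 285.0], [196.0, 154.0], [141.0, 229.0], [273.0, 204.0]] [[606.0, 74.0], [523.0, 104.0], [636.0, 176.0], [671.0, 151.0], [541.0, 202.0]]
```

View pics/c4.png

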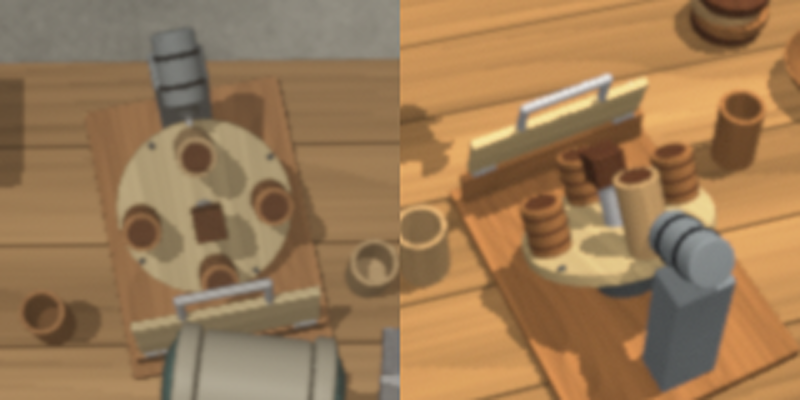

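Tall cup at the cutter, guard shut with the bar at scene crop (522,107)–(609,79), matching the g = 0 prediction. One quick numeric check against the starting picture, then I hand in.

Run:
```python
import cv2,numpy as np
a=cv2.imread("pics/scene0.png",0).astype(np.float32);b=cv2.imread("pics/scene4.png",0).astype(np.float32)
for s in(np.s_[195:245,255:335],np.s_[230:300,225:250],np.s_[180:260,330:380]): print(cv2.phaseCorrelate(a[s].copy(),b[s].copy()))
```

```text
((0.4528743112096052, 0.10229987791845474), 0.5521941132545471)
((0.5237150048085475, 0.17073720348030008), 0.7535454061296251)
((-0.04202289197525033, -0.2989021188908225), 0.6453343439102173)
```

```bash
python3 -c "
from rig import manip; print(manip.sign_off())"
```

```text
the job is handed in; nothing more can be done
None
```

I handed the job in at about 21 s: the guard was pulled down, the tall cup turned into place at the cutter, and the guard pushed back to its starting position; the final pictures agree, but the hand-in call gave no verdict.

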